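Ready the cheese grater: cap off, grater slide wedged onto its box

TASK

Get the cheese grater ready: lift the orange guard cap off the steel rasp and set it down in the grey square holder. Then take the white grater slide by its wooden handle, lay it in the tapered way on top of the wooden box and push it firmly along, narrow end first, under the two undercut jaws until it wedges tight. Leave the things standing around where they are.

Things in the scene. Friction and masses are not known exactly. Their poses are not given: they have to be found in the camera images.
- guard_fin (a point): Loose orange guard cap (60 g): centre of its upright fin. The cap is a square hood 62 x 62 x 18 mm, hollow below, loose over the slide's rasp; lift it straight up. The fin on top is 44 mm long along the cap's x, 12 mm thick along its y, 18 to 56 mm above the cap's rim; this point is 40 mm above the rim.
- holder_seat (a point): Where guard_fin should be when the cap sits in its holder: a fixed grey square tray 86 x 86 mm, 18 mm high, 6 mm walls (inside 74 x 74 mm), floor 6 mm above the worktop. This point is over its middle, 46 mm above the worktop; x and y run along its sides. The cap fits at any quarter turn.
- grater_handle (a point): Centre of the wooden handle of the loose grater slide (0.2 to 0.33 kg); x points to the slide's narrow end. The handle is a bar across the slide: 14 mm thick along x, 56 mm along y, 12 to 56 mm above the slide's underside; this point is 42 mm above the underside. The slide's rear edge is 40 mm behind this point, its front edge 110 mm ahead; the rasp begins 48 mm ahead.
- grater: The grater slide: white plate 150 mm long (x), 12 mm thick; origin at the middle of its underside, x to the narrow front end. Foot 100 mm wide at the rear, tapering evenly to 76 mm at the front. Long edges are dovetail flanks leaning in 30 degrees, so the top is 7 mm narrower on each side. Square steel rasp 49 mm wide, 8 mm high, near the front; wooden handle behind it.
- grater_box: Fixed wooden box 128 mm wide (y); x is the way's push direction. Origin at worktop height; the box reaches from x = -95 mm (open entry end) to +80 mm (open too, no stop). Ledges 46 mm up carry the slide. Plain grey cheeks 10 mm high, open above, from x = -95 to 12; then two grey undercut jaws 16.5 mm high that match the slide's taper and flanks. A slide with its cap on does not fit.
- way_home (a point): Where grater_handle should be when the slide is wedged home in the box, 88 mm above the worktop; x is the push direction, y across. Here the tapered jaws grip both flanks of the slide and hold it by friction. It moves freely until the last few mm, stops 0 to 4 mm short of here or just past it, and a firm push of about 15 to 20 N, best low on its rear edge, makes it tight.
- way_entry (a point): Where grater_handle should be to lower the level slide straight down onto the box's ledges: 68 mm behind way_home, front end just short of the jaws. About 6 mm play on either side; released here the slide lies stable on the ledges.
- tomato: Loose red tomato, 62 mm across, alone on the worktop right of the box; bystander, origin under its middle.
- spice: Loose spice jar with a dark lid, 41 mm across and 105 mm tall, on the worktop; bystander, origin under its middle.

How it is judged:
By the outcome, as a careful person would: the job done as asked, in the order asked, and still so for the second after the job is handed in, with the robot touching nothing.
It also fails if it takes over 64 s, if anything falls off the work surface, if the arm or the gripper's body presses on something with over 40 N, if the wrist force passes 120 N, or if a joint passes its speed limit or range.

ROBOT

A 6-joint arm with a two-finger parallel gripper is mounted at the origin on a cart in front of the work surface, level with it; the furniture and walls round the work are solid. World frame = base frame: x ahead of the robot, y to its left, z up, the work surface at z = 0. Lengths are in m, angles in rad, forces in N, time in s.
With the tool pointing down it reaches from about 0.25 to 0.775 m from the base axis. Payload 4 kg.
Tool frame: the origin (TCP) lies midway between the tips of the shut fingers; the grasp point (between the pads) lies 19 mm behind it (robot.tcp_to_grasp is the distance from the TCP to the grasp point, in m); z points along the fingers, y is the line along which they close (so a half turn about z gives the same grasp; the last joint's range is limited). The gripper opens to 94 mm and grips with 3 to 60 N. Pads are 16 mm wide; open, the fingers measure 119 mm over their backs; the gripper's body (75 mm by 177 mm) begins 78 mm behind the grasp point.
Start: joints at [-1.208, 0.087, 1.371, -0, 1.684, -0.103], TCP at [0.247, -0.491, 0.206] pointing down, gripper open.
Joint ranges: [-3.1, 3.1], [-0.76, 2.03], [0.27, 2.55], [-1.08, 4.22], [0.17, 2.65], [-2.57, 2.57]. Speed limits (rad/s): [2.79, 2.79, 3.14, 3.14, 3.14, 3.14].

INTERFACE

Orientations are given as [roll, pitch, yaw] about the fixed x, y, z axes, in that order (R = Rz(yaw) Ry(pitch) Rx(roll)).
In Python, from bench import robot, viewer gives the robot as it stands. The module is installed in compiled form; this text tells all that it offers.
- The arm moves only by the shell command python3 -m handwheel 'ROWS' [OPENING]. ROWS is JSON, a list of rows, each a list of 6 numbers: the shift along the tool's x, y, z in units of 0.2 m (1.0 is 0.2 m), then the turn, a rotation vector about the tool's x, y, z in units of 30 degrees (1.0 is 30 degrees). In form: [[x, y, z, wx, wy, wz], ...]. A call has 1 to 10 rows; each row is the pose to reach, as a shift and turn from the pose commanded when the call began, along the tool's axes at that moment; what a row does not reach only later rows make up. A row lasts 1/12 s, in which the tool goes at most 41.7 mm and 7.16 degrees, less where a joint would pass 70% of its speed; a pose out of reach is approached as far as the arm can. A call with a number of a shift or a turn outside -1 to 1 is refused whole. A call with a gripper value outside its range is refused whole. OPENING is the gripper's target within -1 to 1 (shut at 1, half-way at 0, fully open at -1), set as the call begins (- or left out, the last holds). The fingers move at their own pace and stop on an object; the grip force is fixed at half the most. Time passes only in rows, so rows that repeat a pose let the fingers close. It gives the time, the measured TCP pose, the force, the opening and the grip force at its end, in the units of the state.
- robot.get_obs(): the state, without advancing time (a new reading comes with each control period).
- viewer.snapshot(name): name is "scene" or "top" or "wrist"; returns the picture (480x640x3 uint8, red, green, blue); there is no depth.
- viewer.calibration(name): a dict with "fx", "fy", "cx", "cy" (pixels), "k1" (the pictures are not rectified: a ray, as slopes to the right and down, at radius r is drawn at 1 + k1 r^2 times it, then the intrinsics apply), "R" (3x3) and "t" (3): a world point X has camera coordinates R X + t. Camera axes: x right, y down, z forward; pixel columns grow to the right and rows downward; lengths in m; the calibration is good to about 2 mm. A picture is of the moment at which its call begins: read the wrist's pose just before it. calibration takes no time and is no camera call; for the wrist camera it gives the pose at the moment of the call.
- robot.close_job(): hands the job in; it is judged then, once.
The state is a dict: "time": time; "joint_positions": joint angles; "qvel": joint speeds; "joint_torque": joint torques, N m; "tool_pos": TCP position; "ee_rot": TCP orientation; "wrist_force": force on the tool from outside, world axes, zero at the start; "wrist_torque": the same for the moment, N m; "width": finger opening in m; "finger_force": force on a finger pad.
Only numpy, scipy, OpenCV 4.12 (cv2) and the standard library are available. Lean on these libraries where they do the work, as an engineer would, in place of code of your own. Each camera call takes 0.05 s, during which the arm holds its last target. There are 200 camera calls.

## Working session

There is one attempt and no reset: what is moved stays moved. The work goes in short steps, Python scripts to look and compute and a shell command to move; the robot and the scene stay as the last step left them, time stands still between calls to the robot, and variables do not carry over. Pictures are saved under pics/ and viewed, at most 14 in all, crops included, and the job is handed in when it is done.

```bash
mkdir -p pics; cat > h.py <<'E'
import numpy as np, cv2
from bench import robot, viewer
from scipy.spatial.transform import Rotation as Ro
def snap(cam,name):
    im=viewer.snapshot(cam); cv2.imwrite(f'pics/{name}.png',im[:,:,::-1]); return im
def ray(cam,u,v,c=None):
    c=c or viewer.calibration(cam)
    d=np.array([(u-c['cx'])/c['fx'],(v-c['cy'])/c['fy']]); s=d.copy()
    for _ in range(20): s=d/(1+c['k1']*(s@s))
    R=np.array(c['R']);t=np.array(c['t'])
    return -R.T@t, R.T@np.array([s[0],s[1],1])
def onz(cam,u,v,z,c=None):
    o,d=ray(cam,u,v,c); return o+d*(z-o[2])/d[2]
def delta(pos,yaw):
    """rows from current pose to pointing-down pose with tool y/x per yaw"""
    o=robot.get_obs(); R0=Ro.from_euler('xyz',o['ee_rot']); R1=Ro.from_euler('xyz',[np.pi,0,yaw])
    p=R0.inv().apply(np.array(pos)-o['tool_pos'])/0.2; w=(R0.inv()*R1).as_rotvec()/np.radians(30)
    return np.round(p,3),np.round(w,3)
E
python3 - <<'E'
from h import *
a=snap('scene','s0');b=snap('top','t0')
o=robot.get_obs();print(o)
for n in('scene','top'):
    c=viewer.calibration(n);print(n,-np.array(c['R']).T@c['t'],c['fx'],c['k1'],np.round(c['R'],2).tolist())
print(robot.tcp_to_grasp)
E
```

```text
{'time': 0.1, 'joint_positions': array([-1.20812269e+00,  8.78850017e-02,  1.37208000e+00,  2.73964318e-05,
        1.68361172e+00, -1.03101481e-01]), 'qvel': array([ 1.69855974e-05, -8.05961513e-04, -5.01442148e-03, -1.68298037e-03,
        2.69815428e-03,  6.76563299e-04]), 'joint_torque': array([ 3.88167900e-03, -3.41249835e+01, -3.03301191e+01,  7.23056286e-02,
        3.04028217e-02, -1.01256078e-04]), 'tool_pos': array([ 0.24684209, -0.49094711,  0.20443083]), 'ee_rot': array([-3.13962193e+00, -2.31281290e-04,  4.65777949e-01]), 'wrist_force': array([ 0.45270375, -0.412804  ,  0.22489754]), 'wrist_torque': array([-0.07141171,  0.04550889,  0.00765802]), 'finger_force': 0.0, 'width': 0.09409118793574826}
scene [-0.14613862  0.84330074  0.77849405] 510.8377915522392 0.0022151365921891596 [[-0.78, -0.63, 0.02], [-0.35, 0.41, -0.84], [0.52, -0.66, -0.54]]
top [ 0.316316   -0.03667321  1.35893747] 458.96661621519314 -0.005531428854047548 [[0.03, -1.0, -0.01], [-0.99, -0.03, -0.16], [0.16, 0.01, -0.99]]
0.0188
```

View pics/t0.png

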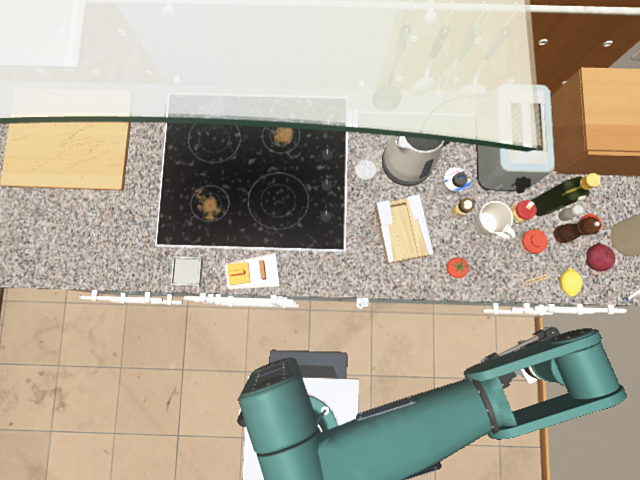

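View pics/s0.png

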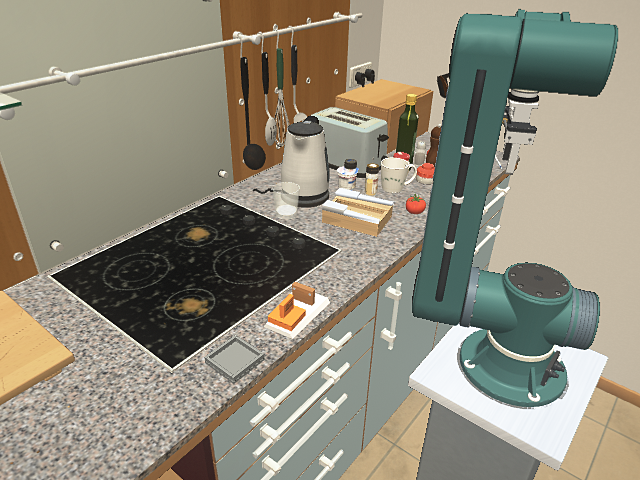

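The top view shows the holder at about (187,271), the cap at (237,273), the handle at (263,269) and the box at (404,229). The hood and kettle are beyond the box. I'll enlarge these parts.

```bash
python3 - <<'E'
import cv2,numpy as np
t=cv2.imread('pics/t0.png');s=cv2.imread('pics/s0.png')
r=lambda im,x,y,w,h,f:cv2.resize(im[y:y+h,x:x+w],None,fx=f,fy=f,interpolation=cv2.INTER_CUBIC)
A=r(t,165,245,130,50,6); B=r(t,365,185,65,85,6)[:, :]; C=r(s,315,180,85,58,4.5)
cv2.imwrite('pics/cA.png',np.vstack([A,np.zeros((10,780,3),np.uint8)]))
H=510;o=np.zeros((H,390+C.shape[1]+5,3),np.uint8);o[:,:390]=B;o[:C.shape[0],395:]=C;
cv2.imwrite('pics/cB.png',o)
print(A.shape,o.shape)
E
```

```text
(300, 780, 3) (510, 777, 3)
```

View pics/cA.png

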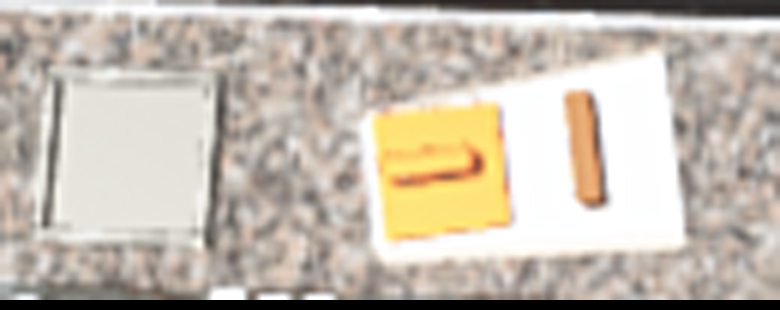

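View pics/cB.png

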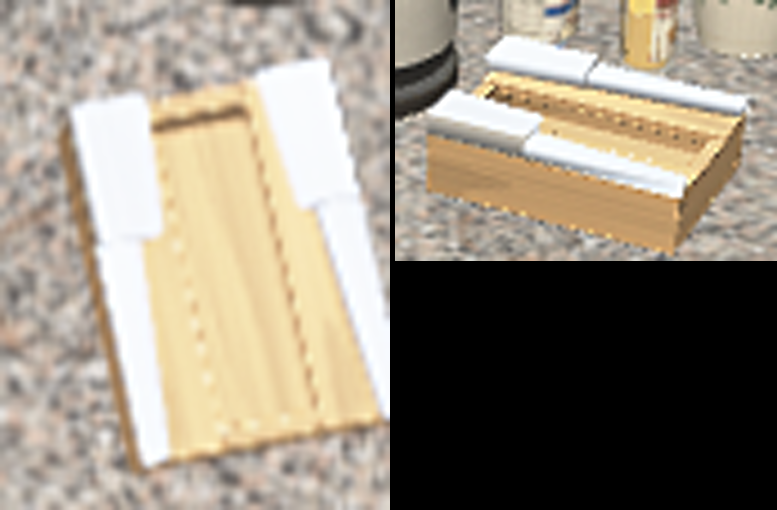

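The slide's narrow end points left, towards the holder. The box's jaws are at the far end, so the push runs away from the robot. Next I'll fit rectangle and trapezoid poses to the corners I read off.

```bash
cat > fit.py <<'E'
from h import *
from scipy.optimize import least_squares
def proj(X,c):
    p=np.array(c['R'])@X+c['t']; s=p[:2]/p[2]; s=s*(1+c['k1']*(s@s)); return np.array([c['fx']*s[0]+c['cx'],c['fy']*s[1]+c['cy']])
def fit(model,px,x0,c):
    def f(p):
        R=Ro.from_euler('z',p[2]).as_matrix(); return np.concatenate([proj(R@m+[p[0],p[1],0],c)-q for m,q in zip(np.array(model),np.array(px))])
    r=least_squares(f,x0,x_scale=[.01,.01,.1]); return r.x,np.round(f(r.x),1)
E
python3 - <<'E'
from fit import *
c=viewer.calibration('top')
A=lambda L:[(u/6+165-.4,v/6+245-.4) for u,v in L]
B=lambda L:[(u/6+365-.4,v/6+185-.4) for u,v in L]
h=.043
print('holder',*fit([(h,h,.018),(h,-h,.018),(-h,-h,.018),(-h,h,.018)],A([(55,68),(220,72),(207,245),(40,238)]),[.3,.3,0],c))
# grater frame (x to narrow)
print('grater',*fit([(.075,-.038,0),(.075,.038,0),(-.075,.05,0),(-.075,-.05,0)],A([(365,113),(382,260),(685,245),(658,55)]),[.3,.15,1.57],c))
print('handle',*fit([(.007,-.028,.056),(-.007,-.028,.056),(-.007,.028,.056),(.007,.028,.056)],A([(565,92),(590,90),(606,205),(580,207)]),[.3,.1,1.57],c))
print('cap',*fit([(.031,-.031,.03),(-.031,-.031,.03),(-.031,.031,.03),(.031,.031,.03)],A([(374,108),(500,103),(511,224),(388,240)]),[.3,.2,1.57],c))
print('box',*fit([(.08,.064,.0625),(.08,-.064,.0625),(-.095,.064,.056),(-.095,-.064,.056)],B([(70,105),(328,58),(145,467),(388,415)]),[.4,-.3,0],c))
c2=viewer.calibration('top')
for n,(u,v) in dict(tomato=(458,267)).items(): print(n,onz('top',u,v,.03))
print(onz('top',465,206,.1))
E
```

```text
holder [ 0.44497924  0.35072293 -0.00642328] [-0.7 -0.5  0.7 -0.1  0.7  0.2 -0.7  0.3]
grater [0.44618347 0.16073069 1.73028762] [-0.1 -0.2 -0.4  0.6 -0.1  0.5  0.5 -1. ]
handle [0.45095882 0.12323982 1.74788099] [-0.3  0.1  0.4 -0.3  0.2 -0.1 -0.3  0.3]
cap [0.44181951 0.1948226  1.70477682] [ 0.1  0.7  0.3 -0.7  0.2  0.2 -0.6 -0.2]
box [ 0.58950015 -0.27713325  0.20225987] [-0.4  0.2 -0.2  0.6 -1.4 -0.9  2.   0.1]
tomato [ 0.47683075 -0.44235916  0.03      ]
[ 0.64150007 -0.4442593   0.1       ]
```

```bash
python3 -m handwheel '[[0.16,-0.17,-0.05,0,0,0],[0.32,-0.35,-0.1,0,0,0],[0.48,-0.52,-0.1,0,0,0],[0.64,-0.7,-0.1,0,0,0],[0.8,-0.87,-0.1,0,0,0],[0.8,-0.87,-0.1,0,0,0]]' 0
python3 -m handwheel '[[0.16,-0.17,0,0,0,0],[0.32,-0.35,0,0,0,0],[0.48,-0.52,0,0,0,0],[0.64,-0.7,0,0,0,0],[0.8,-0.87,0,0,0,0],[0.8,-0.87,0,0,0,0]]'
python3 -m handwheel '[[0.16,-0.17,0,0,0,-0.2],[0.32,-0.35,0,0,0,-0.4],[0.48,-0.52,0,0,0,-0.6],[0.64,-0.7,0,0,0,-0.8],[0.8,-0.87,0,0,0,-1],[0.8,-0.87,0,0,0,-1]]'
python3 -c "
from h import *
print(delta([.442,.195,.16],1.72))"
```

```text
time: 0.6
tool_pos: [0.3119, -0.2611, 0.2253]
ee_rot: [-3.141, -0.001, 0.467]
wrist_force: [0.7, 0.2, -0.2]
width: 0.0572
finger_force: 0.0
time: 1.1
tool_pos: [0.3765, -0.0336, 0.2253]
ee_rot: [-3.141, -0.001, 0.468]
wrist_force: [0.1, 0.1, -0.2]
width: 0.0471
finger_force: 0.0
time: 1.6
tool_pos: [0.4412, 0.194, 0.2247]
ee_rot: [-3.14, 0.0, 0.996]
wrist_force: [0.9, -0.5, 0.3]
width: 0.0466
finger_force: 0.0
(array([0.007, 0.001, 0.323]), array([-2.000e-03, -1.000e-03, -1.383e+00]))
```

```bash
python3 -m handwheel '[[0,0,0.05,0,0,-0.2],[0,0,0.1,0,0,-0.4],[0,0,0.15,0,0,-0.6],[0,0,0.15,0,0,-0.8],[0,0,0.15,0,0,-1],[0,0,0.15,0,0,-1]]'
python3 -m handwheel '[[0,0,0,0,0,-0.2],[0,0,0,0,0,-0.38],[0,0,0,0,0,-0.38],[0,0,0,0,0,-0.38]]'
python3 - <<'E'
from h import *
im=snap('wrist','w1');c=viewer.calibration('wrist');print(c)
E
```

```text
time: 2.1
tool_pos: [0.441, 0.1905, 0.1945]
ee_rot: [-3.14, 0.001, 1.515]
wrist_force: [0.4, 1.0, -1.1]
width: 0.047
finger_force: 0.0
time: 2.43
tool_pos: [0.4414, 0.1905, 0.1953]
ee_rot: [-3.141, 0.0, 1.708]
wrist_force: [0.4, -0.4, -0.1]
width: 0.0469
finger_force: 0.0
{'fx': 382.8543917847964, 'fy': 382.8543917847964, 'cx': 322.6632822566133, 'cy': 240.55580031212634, 'k1': -0.052824380110566595, 'R': array([[ 0.99042445,  0.13804829,  0.0014418 ],
       [ 0.13331836, -0.95909777,  0.24971522],
       [ 0.03585559, -0.24713184, -0.96831825]]), 't': array([-0.46439964,  0.09865116,  0.41144714])}
```

View pics/w1.png

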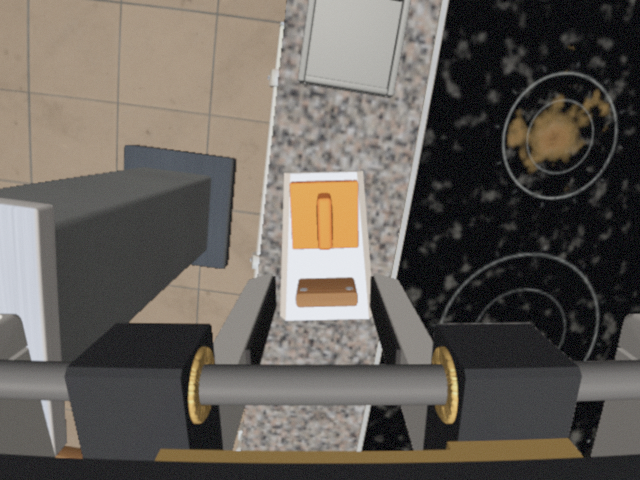

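The wrist view shows the cap's hood at (290–358, 181–248), the fin at (325,195–249), the handle at (297–356, 279–305), and the foot corners at (284,173), (364,172), (371,317) and (281,320).

```bash
python3 - <<'E'
from fit import *
c=viewer.calibration('wrist')
print('cap',*fit([(.031,.031,.03),(.031,-.031,.03),(-.031,-.031,.03),(-.031,.031,.03)],[(290,182),(357,180),(358,247.5),(292,249)],[.44,.19,1.7],c))
print('gr',*fit([(.075,.038,0),(.075,-.038,0),(-.075,-.05,0),(-.075,.05,0)],[(284,173),(364,172),(371,317),(281,320)],[.44,.16,1.7],c))
print('fin',onz('wrist',324.5,194,.068,c),onz('wrist',325,224,.068,c))
print('holder inner low edge', onz('wrist',300,80,.018),onz('wrist',392,95,.018))
print(delta([.442,.195,.036],1.73))
E
```

```text
cap [0.44295796 0.19628134 1.73402752] [-1.2  0.1  1.1  0.4  0.2 -0.3 -0.1 -0.2]
gr [0.44951649 0.15660831 1.72626539] [ 0.7  1.9 -0.9  1.6  2.  -1.4 -1.7 -2.8]
fin [0.4395309  0.22059435 0.068     ] [0.44335794 0.19630466 0.068     ]
holder inner low edge [0.40556728 0.31043327 0.018     ] [0.48759055 0.30941007 0.018     ]
(array([0.022, 0.006, 0.797]), array([-0.   ,  0.   , -0.041]))
```

```bash
python3 -m handwheel '[[0.02,0.01,0.2,0,0,-0.04],[0.027,0.012,0.4,0,0,-0.04],[0.027,0.012,0.55,0,0,-0.04],[0.027,0.012,0.67,0,0,-0.04],[0.027,0.012,0.75,0,0,-0.04],[0.027,0.012,0.795,0,0,-0.04],[0.027,0.012,0.795,0,0,-0.04]]'
python3 -m handwheel '[[0,0,0,0,0,0],[0,0,0,0,0,0],[0,0,0,0,0,0],[0,0,0,0,0,0],[0,0,0,0,0,0],[0,0,0,0,0,0]]' 1
```

```text
time: 3.07
tool_pos: [0.4414, 0.1956, 0.0341]
ee_rot: [-3.137, 0.001, 1.731]
wrist_force: [-0.9, 0.0, 0.3]
width: 0.0468
finger_force: 0.0
time: 3.57
tool_pos: [0.4434, 0.1963, 0.0372]
ee_rot: [3.14, -0.0, 1.733]
wrist_force: [-0.1, 0.2, 2.6]
width: 0.0119
finger_force: 30.0
```

```bash
python3 -m handwheel '[[0,0,-0.1,0,0,0],[0,0,-0.22,0,0,0],[0,0,-0.35,0,0,0],[0,0,-0.4,0,0,0]]'
python3 -m handwheel '[[0.1,0.02,0,0,0,0.1],[0.25,0.05,0,0,0,0.2],[0.42,0.08,0,0,0,0.32],[0.58,0.1,0,0,0,0.32],[0.7,0.12,0,0,0,0.32],[0.764,0.135,0,0,0,0.32],[0.764,0.135,0,0,0,0.32],[0.764,0.135,0,0,0,0.32]]'
python3 - <<'E'
from h import *
im=snap('wrist','w2');im=snap('scene','s2')
cv2.imwrite('pics/c2.png',cv2.resize(im[290:400,190:330,::-1],None,fx=4,fy=4))
print(delta([.4455,.3515,.033],1.565))
E
```

```text
time: 3.9
tool_pos: [0.4449, 0.1968, 0.1203]
ee_rot: [3.136, -0.001, 1.733]
wrist_force: [0.9, 0.2, -0.3]
width: 0.0119
finger_force: 30.0
time: 4.57
tool_pos: [0.4448, 0.3509, 0.1157]
ee_rot: [-3.141, 0.002, 1.566]
wrist_force: [0.1, -0.2, -0.1]
width: 0.0115
finger_force: 30.0
(array([0.008, 0.002, 0.416]), array([-0.001,  0.002, -0.002]))
```

View pics/w2.png

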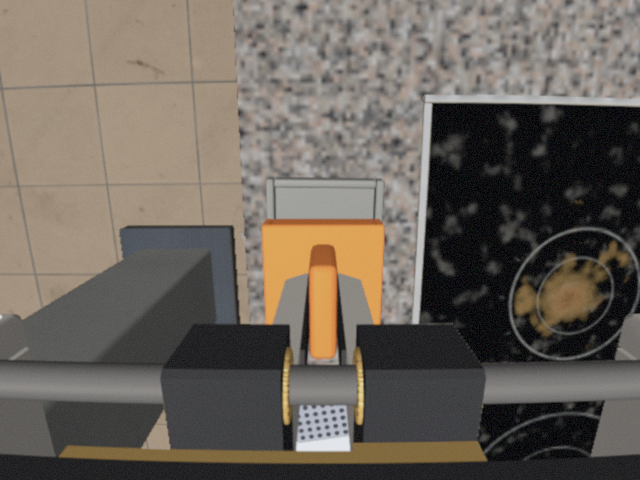

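The cap hangs level and square in the gripper. The holder's far outer edge runs from (267,179) to (382,180), which I'll use as a check.

```bash
python3 - <<'E'
from h import *
a=onz('wrist',267,179,.018);b=onz('wrist',382.5,179.5,.018);print(a,b,(a+b)/2-[0,.043,0])
E
```

```text
[0.40633296 0.39500543 0.018     ] [0.48945411 0.39418201 0.018     ] [0.44789353 0.35159372 0.018     ]
```

```bash
python3 -m handwheel '[[0.004,0.009,0.08,0,0,0],[0.004,0.009,0.17,0,0,0],[0.004,0.009,0.25,0,0,0],[0.004,0.009,0.32,0,0,0],[0.004,0.009,0.38,0,0,0],[0.004,0.009,0.41,0,0,0],[0.004,0.009,0.42,0,0,0],[0.004,0.009,0.425,0,0,0]]'
python3 -c "
from h import *
print(robot.get_obs()['tool_pos'],robot.get_obs()['wrist_force'])"
```

```text
time: 5.33
tool_pos: [0.4471, 0.3517, 0.0316]
ee_rot: [3.141, 0.0, 1.565]
wrist_force: [0.1, -0.0, -0.1]
width: 0.0119
finger_force: 30.0
[0.44712915 0.35172147 0.03160049] [ 0.12917122 -0.00718095 -0.07654191]
```

```bash
python3 -m handwheel '[[0,0,0,0,0,0],[0,0,0,0,0,0],[0,0,0,0,0,0],[0,0,0,0,0,0],[0,0,-0.1,0,0,0],[0,0,-0.3,0,0,0],[0,0,-0.5,0,0,0],[0,0,-0.6,0,0,0]]' 0
python3 -m handwheel '[[-0.2,0,0,0,0,-0.2],[-0.4,0,0,0,0,-0.4],[-0.6,0,0,0,0,-0.6],[-0.8,0,0,0,0,-0.8],[-0.98,0,0,0,0,-1],[-0.98,0,0,0,0,-1]]'
python3 -m handwheel '[[0,0,0,0,0,-0.23],[0,0,0,0,0,-0.46],[0,0,0,0,0,-0.7],[0,0,0,0,0,-0.9],[0,0,0,0,0,-1],[0,0,0,0,0,-1]]'
python3 -m handwheel '[[0,0,0,0,0,-0.23],[0,0,0,0,0,-0.46],[0,0,0,0,0,-0.7],[0,0,0,0,0,-0.9],[0,0,0,0,0,-1],[0,0,0,0,0,-1]]'
python3 -m handwheel '[[0,0,0,0,0,-0.23],[0,0,0,0,0,-0.31],[0,0,0,0,0,-0.31],[0,0,0,0,0,-0.31]]'
python3 - <<'E'
from h import *
im=snap('wrist','w3');im=snap('scene','s3')
cv2.imwrite('pics/c3.png',cv2.resize(im[270:390,200:340,::-1],None,fx=4,fy=4))
print(delta([.451,.123,.045],3.30))
E
```

```text
time: 6.0
tool_pos: [0.4486, 0.3535, 0.1574]
ee_rot: [3.135, -0.004, 1.566]
wrist_force: [1.6, 0.2, 0.4]
width: 0.0471
finger_force: 0.0
time: 6.5
tool_pos: [0.4459, 0.151, 0.1521]
ee_rot: [-3.141, 0.003, 2.086]
wrist_force: [1.4, 0.7, -0.9]
width: 0.0471
finger_force: 0.0
time: 7.0
tool_pos: [0.4459, 0.1568, 0.1518]
ee_rot: [3.141, 0.0, 2.613]
wrist_force: [0.5, -0.2, -0.4]
width: 0.0468
finger_force: 0.0
time: 7.5
tool_pos: [0.4459, 0.1567, 0.1517]
ee_rot: [3.141, 0.0, 3.135]
wrist_force: [-0.1, 0.4, -0.4]
width: 0.0473
finger_force: 0.0
time: 7.83
tool_pos: [0.4458, 0.1564, 0.1516]
ee_rot: [3.142, 0.0, -2.988]
wrist_force: [0.0, 0.2, 0.0]
width: 0.0472
finger_force: 0.0
(array([ 0.   , -0.169,  0.533]), array([ 0.   ,  0.   , -0.007]))
```

View pics/w3.png

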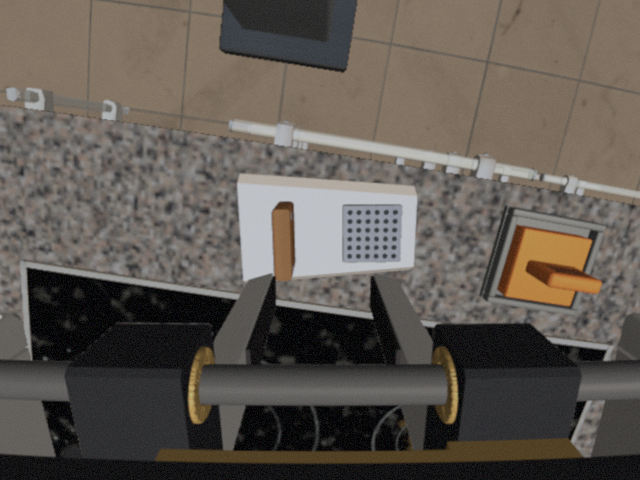

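View pics/c3.png

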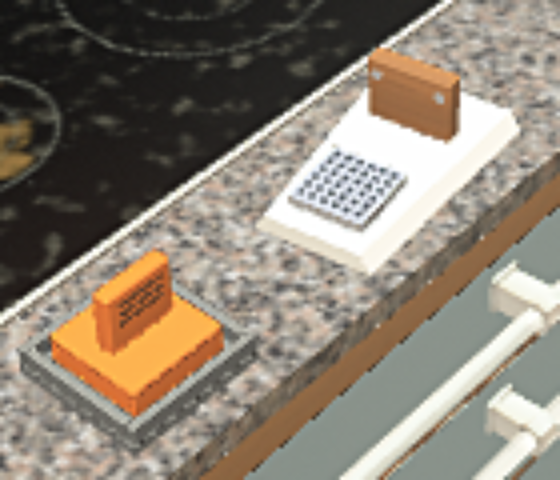

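The cap sits flat in the holder, and the fin is upright. The wrist view shows the rasp corners at (344,205), (402,205), (401,262) and (342,261), and the handle at (273–294, 203–279). I'll fit the rasp for the slide's pose.

```bash
python3 - <<'E'
from fit import *
c=viewer.calibration('wrist')
q=.0245; x0=.0725
m=[(x0-q,q,.02),(x0+q,q,.02),(x0+q,-q,.02),(x0-q,-q,.02)]
p,r=fit(m,[(344,205),(402,205),(401,262),(342,261)],[.45,.12,1.73],c);print('handle xy from rasp',p,r)
R=Ro.from_euler('z',p[2]).as_matrix()
for X in [(-.007,.028,.056),(.007,.028,.056),(.007,-.028,.056),(-.007,-.028,.056),(.007,.028,.012),(-.007,-.028,.012),(.007,-.028,.012),(-.04,.0455,.006),(-.04,-.0455,.006),(.11,.031,.012),(.11,-.031,.012)]:
    print(X,proj(R@X+[p[0],p[1],0],c).round(0))
E
```

```text
handle xy from rasp [0.45355788 0.12436812 1.72614224] [-0.6 -0.3  1.  -0.2 -1.  -0.2  0.6  0.8]
(-0.007, 0.028, 0.056) [270. 208.]
(0.007, 0.028, 0.056) [289. 208.]
(0.007, -0.028, 0.056) [291. 280.]
(-0.007, -0.028, 0.056) [273. 280.]
(0.007, 0.028, 0.012) [294. 199.]
(-0.007, -0.028, 0.012) [279. 263.]
(0.007, -0.028, 0.012) [295. 263.]
(-0.04, 0.0455, 0.006) [238. 177.]
(-0.04, -0.0455, 0.006) [244. 279.]
(0.11, 0.031, 0.012) [417. 196.]
(0.11, -0.031, 0.012) [413. 266.]
```

```bash
python3 -m handwheel '[[-0.01,-0.1,0.05,0,0,0],[-0.01,-0.166,0.15,0,0,0],[-0.01,-0.166,0.32,0,0,0],[-0.01,-0.166,0.46,0,0,0],[-0.01,-0.166,0.56,0,0,0],[-0.01,-0.166,0.62,0,0,0],[-0.01,-0.166,0.62,0,0,0]]'
python3 -m handwheel '[[0,0,0,0,0,0],[0,0,0,0,0,0],[0,0,0,0,0,0],[0,0,0,0,0,0],[0,0,0,0,0,0],[0,0,0,0,0,0]]' 1
python3 -m handwheel '[[0,0,-0.05,0,0,0],[0,0,-0.15,0,0,0],[0,0,-0.3,0,0,0],[0,0,-0.5,0,0,0],[0,0,-0.65,0,0,0],[0,0,-0.75,0,0,0],[0,0,-0.75,0,0,0],[0,0,-0.75,0,0,0]]'
```

```text
time: 8.52
tool_pos: [0.4502, 0.1232, 0.0241]
ee_rot: [3.142, -0.007, -2.986]
wrist_force: [0.2, -0.0, -0.8]
width: 0.047
finger_force: 0.0
time: 9.02
tool_pos: [0.4537, 0.1243, 0.0286]
ee_rot: [3.141, 0.002, -2.985]
wrist_force: [-0.4, 2.3, 1.9]
width: 0.0138
finger_force: 30.0
time: 9.68
tool_pos: [0.4533, 0.1235, 0.1782]
ee_rot: [-3.141, 0.002, -2.985]
wrist_force: [-0.2, -0.1, -2.8]
width: 0.0137
finger_force: 30.0
```

```bash
python3 -m handwheel '[[0.02,-0.16,0,0,0,0.16],[0.03,-0.32,0,0,0,0.33],[0.05,-0.48,0,0,0,0.5],[0.07,-0.64,0,0,0,0.67],[0.08,-0.8,0,0,0,0.84],[0.1,-0.95,0,0,0,1],[0.1,-0.95,0,0,0,1]]'
python3 -m handwheel '[[-0.06,-0.14,0,0,0,0.16],[-0.13,-0.29,0,0,0,0.33],[-0.19,-0.43,0,0,0,0.5],[-0.26,-0.58,0,0,0,0.67],[-0.32,-0.72,0,0,0,0.84],[-0.39,-0.87,0,0,0,1],[-0.39,-0.87,0,0,0,1]]'
python3 -m handwheel '[[-0.03,-0.02,0,0,0,0.16],[-0.06,-0.03,0,0,0,0.33],[-0.09,-0.05,0,0,0,0.5],[-0.12,-0.07,0,0,0,0.67],[-0.15,-0.08,0,0,0,0.84],[-0.18,-0.1,0,0,0,0.92],[-0.18,-0.1,0,0,0,0.92],[-0.18,-0.1,0,0,0,0.92]]'
python3 - <<'E'
from h import *
im=snap('wrist','w4')
print(delta([.4915,-.297,.0746],1.771))
E
```

```text
time: 10.27
tool_pos: [0.4611, -0.0718, 0.174]
ee_rot: [-3.137, -0.005, 2.766]
wrist_force: [-0.7, 0.9, -2.4]
width: 0.0137
finger_force: 30.0
time: 10.85
tool_pos: [0.4718, -0.2618, 0.1737]
ee_rot: [-3.137, -0.003, 2.244]
wrist_force: [-0.6, 0.6, -2.5]
width: 0.0135
finger_force: 30.0
time: 11.52
tool_pos: [0.4796, -0.2967, 0.175]
ee_rot: [-3.139, -0.004, 1.772]
wrist_force: [0.0, 0.1, -2.2]
width: 0.0137
finger_force: 30.0
(array([-0.015,  0.058,  0.505]), array([-0.004, -0.006,  0.001]))
```

View pics/w4.png

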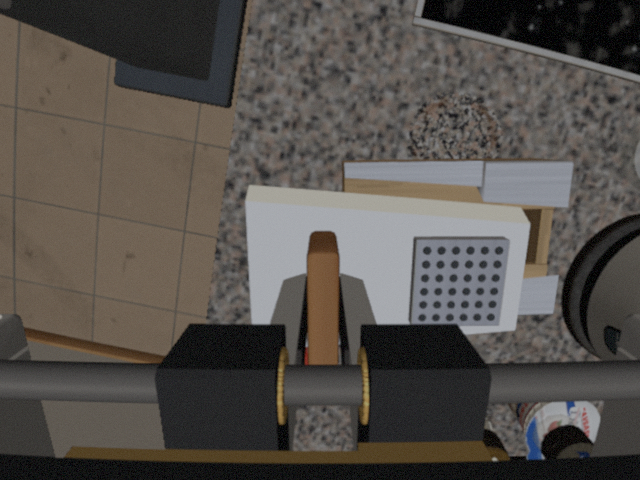

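The slide is level in the grip. The visible box corners are the entry cheek at (344,163), the jaw start at (485,162), and the jaw far corners at (572,163) and (554,314). I'll fit those along with the held slide's rasp.

```bash
python3 - <<'E'
from fit import *
c=viewer.calibration('wrist');o=robot.get_obs()
p,r=fit([(-.095,.064,.056),(.012,.064,.0625),(.08,.064,.0625),(.08,-.064,.0625)],[(344,163),(485,162),(572,163),(554,314)],[.59,-.277,.2],c);print('box',p,r)
z0=o['tool_pos'][2]+.0134-.042; q=.0245;x0=.0725
h,r=fit([(x0-q,q,z0+.02),(x0+q,q,z0+.02),(x0+q,-q,z0+.02),(x0-q,-q,z0+.02)],[(414,238),(509,238),(502,327),(410,324)],[.48,-.297,.2],c);print('handle',h,r,o['tool_pos'],z0)
E
```

```text
box [ 0.59252065 -0.28116921  0.22535949] [ 0.4  1.2  0.9  0.   0.4 -2.  -1.9  0.8]
handle [ 0.47970796 -0.29833493  0.20977607] [ 1.1  0.2  1.  -0.5 -2.5 -2.1  0.2  2.3] [ 0.47975351 -0.29673859  0.17555772] 0.14695772180695502
```

```bash
python3 -m handwheel '[[-0.025,0.055,0.05,0,0,-0.02],[-0.025,0.055,0.15,0,0,-0.02],[-0.025,0.055,0.25,0,0,-0.02],[-0.025,0.055,0.35,0,0,-0.02],[-0.025,0.055,0.42,0,0,-0.02],[-0.025,0.055,0.43,0,0,-0.02]]'
python3 -m handwheel '[[0,0,0.015,0,0,0],[0,0,0.03,0,0,0],[0,0,0.045,0,0,0],[0,0,0.055,0,0,0],[0,0,0.065,0,0,0],[0,0,0.07,0,0,0],[0,0,0.073,0,0,0],[0,0,0.073,0,0,0]]'
python3 - <<'E'
from h import *
w=snap('wrist','w5');s=snap('scene','s5')
o=np.zeros((480,800,3),np.uint8); o[:300,:400]=cv2.resize(w[140:380,230:590,::-1],(400,300)); o[:280,400:]=cv2.resize(s[165:245,310:424,::-1],(400,280))
t=snap('top','t5'); o[300:480,:270]=cv2.resize(t[185:275,365:500,::-1],(270,180))
cv2.imwrite('pics/c5.png',o);print(robot.get_obs()['tool_pos'],robot.get_obs()['wrist_force'])
E
```

```text
time: 12.07
tool_pos: [0.4899, -0.2982, 0.087]
ee_rot: [-3.136, -0.007, 1.782]
wrist_force: [-0.3, -0.3, -4.1]
width: 0.014
finger_force: 30.0
time: 12.73
tool_pos: [0.4922, -0.3008, 0.077]
ee_rot: [3.141, 0.0, 1.78]
wrist_force: [0.5, 0.7, -2.7]
width: 0.0138
finger_force: 30.0
[ 0.49225219 -0.3008637   0.07704957] [-0.10567621  0.01852833 -1.95670067]
```

View pics/c5.png

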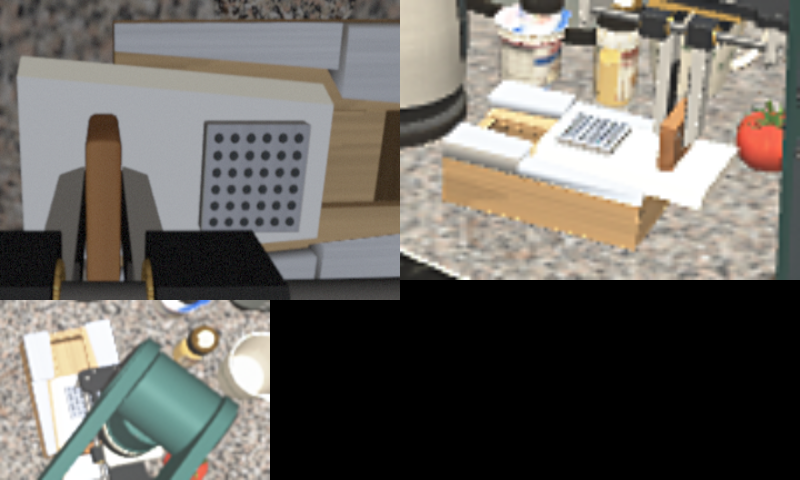

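The slide is over the ledges without touching, between the cheeks, and its front is at the jaw mouth. The inner corners at the jaw start are at about (536,218) and (516,338), and the slide's front top corners are at about (529,222) and (519,333). I'll check the centring from these.

```bash
python3 - <<'E'
from fit import *
from scipy import ndimage
c=viewer.calibration('wrist')
zs=.0484+.012
a,b=onz('wrist',536,218,.0625,c),onz('wrist',516,338,.0625,c)
d,e=onz('wrist',529,222,zs,c),onz('wrist',519,333,zs,c)
print('jaw mouth',a,b,np.linalg.norm(a-b),(a+b)/2);print('front',d,e,np.linalg.norm(d-e),(d+e)/2)
for y in(.064,): pass
w=cv2.imread('pics/w5.png')
cv2.imwrite('pics/c6.png',cv2.resize(w[130:360,300:580],None,fx=2.85,fy=2.6,interpolation=cv2.INTER_CUBIC))
E
```

```text
jaw mouth [ 0.59528224 -0.24545948  0.0625    ] [ 0.6083367  -0.31384443  0.0625    ] 0.06961982870755165 [ 0.60180947 -0.27965195  0.0625    ]
front [ 0.59354205 -0.24847055  0.0604    ] [ 0.61038832 -0.31135424  0.0604    ] 0.06510111784974562 [ 0.60196519 -0.2799124   0.0604    ]
```

View pics/c6.png

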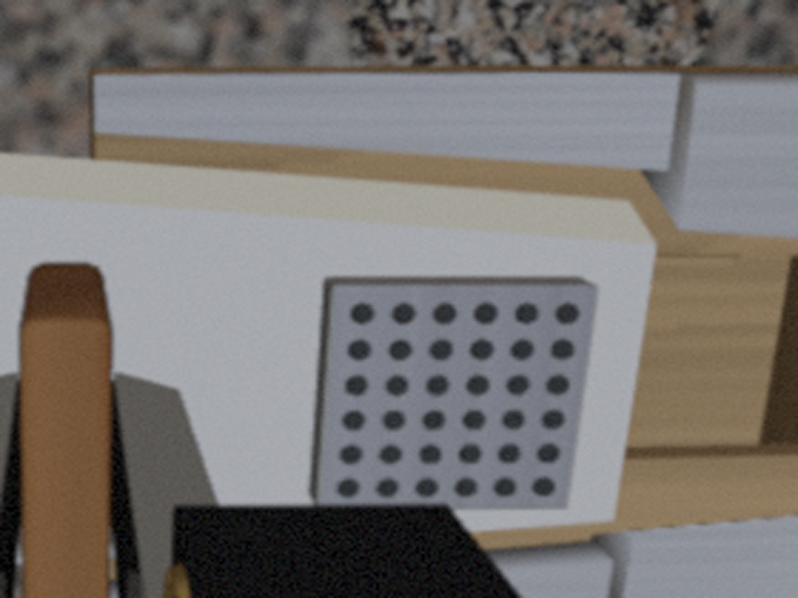

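The slide is centred within about 1 mm and parallel to the taper. I'll lower it onto the ledges and push it along while still holding it.

```bash
python3 -m handwheel '[[0,0,0.005,0,0,0],[0,0,0.01,0,0,0],[0,0,0.012,0,0,0],[0,0,0.012,0,0,0]]'
python3 -m handwheel '[[0,0.02,0,0,0,0],[0,0.05,0,0,0,0],[0,0.08,0,0,0,0],[0,0.1,0,0,0,0],[0,0.12,0,0,0,0],[0,0.14,0,0,0,0],[0,0.15,0,0,0,0],[0,0.15,0,0,0,0]]'
```

```text
time: 13.22
tool_pos: [0.4922, -0.3009, 0.0747]
ee_rot: [3.141, 0.0, 1.78]
wrist_force: [-0.0, 0.1, -2.1]
width: 0.0137
finger_force: 30.0
time: 13.88
tool_pos: [0.5223, -0.2945, 0.0746]
ee_rot: [3.141, 0.001, 1.781]
wrist_force: [0.4, 0.4, -1.1]
width: 0.0139
finger_force: 30.0
```

```bash
python3 -m handwheel '[[0,0.02,0,0,0,0],[0,0.04,0,0,0,0],[0,0.06,0,0,0,0],[0,0.08,0,0,0,0],[0,0.1,0,0,0,0],[0,0.1,0,0,0,0]]'
python3 -m handwheel '[[0,0.01,0,0,0,0],[0,0.02,0,0,0,0],[0,0.03,0,0,0,0],[0,0.03,0,0,0,0]]'
```

```text
time: 14.38
tool_pos: [0.5418, -0.29, 0.0746]
ee_rot: [3.141, -0.0, 1.781]
wrist_force: [-1.4, 0.0, 0.1]
width: 0.0137
finger_force: 30.0
time: 14.72
tool_pos: [0.5466, -0.2888, 0.0746]
ee_rot: [-3.141, -0.001, 1.78]
wrist_force: [-3.8, 2.1, 3.3]
width: 0.0137
finger_force: 30.0
```

```bash
python3 -m handwheel '[[0,0,0,0,0,0],[0,0,0,0,0,0],[0,0,0,0,0,0],[0,0,0,0,0,0],[0,0,-0.05,0,0,0],[0,0,-0.2,0,0,0],[0,0,-0.4,0,0,0],[0,0,-0.4,0,0,0]]' 0
python3 -m handwheel '[[0,-0.1,0,0,0,0],[0,-0.2,0,0,0,0],[0,-0.33,0,0,0,0],[0,-0.33,0.1,0,0,0],[0,-0.33,0.25,0,0,0],[0,-0.33,0.4,0,0,0],[0,-0.33,0.48,0,0,0],[0,-0.33,0.515,0,0,0],[0,-0.33,0.52,0,0,0],[0,-0.33,0.52,0,0,0]]' 1
python3 -m handwheel '[[0,0.01,0,0,0,0],[0,0.02,0,0,0,0],[0,0.03,0,0,0,0],[0,0.03,0,0,0,0]]'
```

```text
time: 15.38
tool_pos: [0.5508, -0.2915, 0.1648]
ee_rot: [3.13, 0.011, 1.78]
wrist_force: [1.2, -0.5, 2.0]
width: 0.0469
finger_force: 0.0
time: 16.22
tool_pos: [0.483, -0.3033, 0.0515]
ee_rot: [3.141, 0.001, 1.78]
wrist_force: [0.2, -0.2, 0.3]
width: 0.0004
finger_force: 0.0
time: 16.55
tool_pos: [0.4893, -0.3019, 0.0517]
ee_rot: [3.14, 0.002, 1.78]
wrist_force: [0.1, 0.3, -0.2]
width: 0.0005
finger_force: 0.0
```

```bash
python3 -m handwheel '[[0,0.01,0,0,0,0],[0,0.02,0,0,0,0],[0,0.03,0,0,0,0],[0,0.03,0,0,0,0]]'
python3 -m handwheel '[[0,0.01,0,0,0,0],[0,0.02,0,0,0,0],[0,0.03,0,0,0,0],[0,0.03,0,0,0,0]]'
python3 -m handwheel '[[0,0.01,0,0,0,0],[0,0.02,0,0,0,0],[0,0.02,0,0,0,0]]'
```

```text
time: 16.88
tool_pos: [0.4945, -0.3003, 0.0505]
ee_rot: [3.141, 0.0, 1.78]
wrist_force: [-0.4, -1.0, -0.7]
width: 0.0011
finger_force: 0.0
time: 17.22
tool_pos: [0.5, -0.2991, 0.0504]
ee_rot: [-3.141, -0.0, 1.78]
wrist_force: [-0.7, -0.9, 0.4]
width: 0.0003
finger_force: 0.5
time: 17.47
tool_pos: [0.5042, -0.2982, 0.0504]
ee_rot: [3.141, 0.0, 1.78]
wrist_force: [-1.1, -1.1, -0.4]
width: 0.0004
finger_force: 0.4
```

```bash
python3 -m handwheel '[[0,0.01,0,0,0,0],[0,0.02,0,0,0,0],[0,0.02,0,0,0,0]]'
python3 -m handwheel '[[0,0.01,0,0,0,0],[0,0.02,0,0,0,0],[0,0.02,0,0,0,0]]'
python3 -m handwheel '[[0,0.01,0,0,0,0],[0,0.02,0,0,0,0],[0,0.02,0,0,0,0]]'
```

```text
time: 17.72
tool_pos: [0.5075, -0.2977, 0.0504]
ee_rot: [-3.14, 0.0, 1.78]
wrist_force: [-3.0, -0.7, 1.1]
width: 0.0008
finger_force: 1.4
time: 17.97
tool_pos: [0.5079, -0.2977, 0.0503]
ee_rot: [-3.133, -0.001, 1.78]
wrist_force: [-11.3, -2.4, 5.4]
width: 0.0001
finger_force: 5.8
time: 18.22
tool_pos: [0.5081, -0.2976, 0.0503]
ee_rot: [-3.125, -0.002, 1.779]
wrist_force: [-20.2, -3.6, 9.1]
width: 0.0009
finger_force: 10.2
```

```bash
python3 -m handwheel '[[0,0.01,0,0,0,0],[0,0.015,0,0,0,0],[0,0.015,0,0,0,0],[0,0.015,0,0,0,0]]'
python3 -m handwheel '[[0,-0.04,0,0,0,0],[0,-0.1,0,0,0,0],[0,-0.2,0,0,0,0],[0,-0.2,0,0,0,0]]'
python3 -m handwheel '[[0,0,-0.2,0,0,0],[0,0,-0.4,0,0,0],[0,0,-0.6,0,0,0],[0,0,-0.6,0,0,0]]'
python3 - <<'E'
from h import *
w=snap('wrist','w7');s=snap('scene','s7')
o=np.zeros((600,800,3),np.uint8); o[:600,:400]=cv2.resize(w[:,:,::-1],(640,600))[:, 240:640]; o[:280,400:]=cv2.resize(s[165:245,310:424,::-1],(400,280)); o[290:590,400:]=cv2.resize(s[150:450,180:580,::-1],(400,300))
cv2.imwrite('pics/c7.png',o)
E
```

```text
time: 18.55
tool_pos: [0.5082, -0.2976, 0.0503]
ee_rot: [-3.119, -0.002, 1.778]
wrist_force: [-25.6, -4.0, 11.5]
width: 0.0005
finger_force: 13.4
time: 18.88
tool_pos: [0.4778, -0.3038, 0.0504]
ee_rot: [3.142, -0.0, 1.779]
wrist_force: [-0.1, -0.0, -0.1]
width: 0.0004
finger_force: 0.0
time: 19.22
tool_pos: [0.4844, -0.306, 0.1812]
ee_rot: [3.128, 0.014, 1.781]
wrist_force: [0.5, -0.8, 2.0]
width: 0.0006
finger_force: 0.0
```

View pics/c7.png

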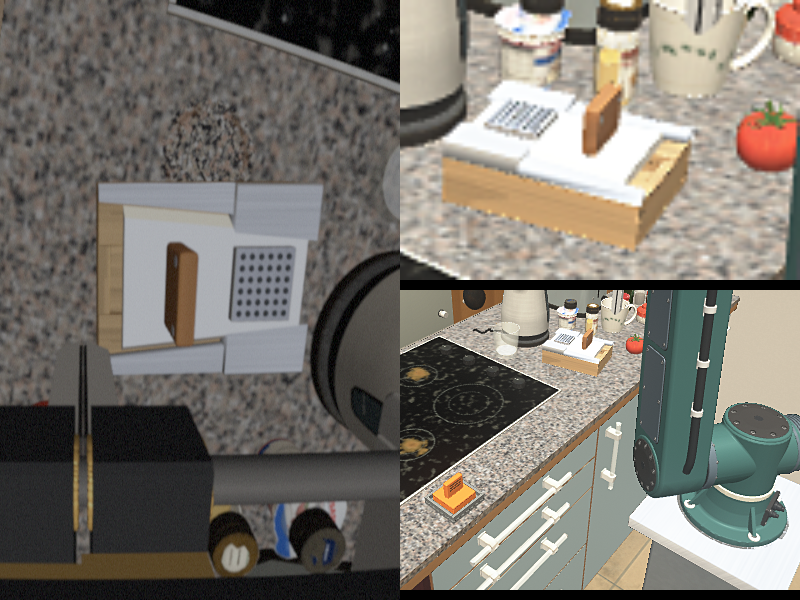

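The slide sits under both jaws with its front almost flush with the box end, and its rear edge is about 22 mm in from the entry end, as expected at home. The cap is in the holder, the bystanders are where they were, and the arm is clear.

```bash
python3 -m handwheel '[[0,0,0,0,0,0],[0,0,0,0,0,0],[0,0,0,0,0,0]]'; python3 -c "
from bench import robot
print(robot.close_job())"
```

```text
time: 19.57
tool_pos: [0.4788, -0.3026, 0.168]
ee_rot: [-3.139, -0.003, 1.78]
wrist_force: [-0.2, 0.4, 0.2]
width: 0.0007
finger_force: 0.0
the job is handed in; nothing more can be done
None
```

The job is handed in at 19.6 s: the guard cap sits in the grey holder, the slide is wedged under both jaws after a push of about 26 N on its rear edge, and the bystanders are where they were. `close_job()` returned no verdict.

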